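# Free the seized lock core of the medicine drawer

### The arm

A 6-joint arm with a two-finger parallel gripper is mounted at the origin on the work surface. World frame = base frame: x ahead of the robot, y to its left, z up, the work surface at z = 0. Lengths are in m, angles in rad, forces in N, time in s.
With the tool pointing down it reaches from about 0.35 to 0.95 m from the base axis. Payload 17.4 kg.
Tool frame: the origin (TCP) lies midway between the tips of the shut fingers; the grasp point (between the pads) lies bot.grip_point_offset behind it (bot.grip_point_offset is the distance from the TCP to the grasp point, in m); z points along the fingers, x is the direction in which the jaws open and shut, and the axes are right-handed (so a half turn about z gives the same grasp; the last joint's range is limited). The gripper opens to 93 mm and grips with 3 to 60 N. Pads are 15 mm wide; open, the fingers measure 128 mm over their backs; the gripper's body (75 mm by 188 mm) begins 65 mm behind the grasp point.
Start: joints at [-1.138, 0.116, 1.442, -0, 1.584, -0.038], TCP at [0.306, -0.602, 0.219] pointing down, gripper open.
Joint ranges: [-2.83, 2.83], [-0.83, 2.19], [0.07, 2.5], [-1.14, 4.28], [0.01, 3], [-2.97, 2.97]. Speed limits (rad/s): [1.89, 1.89, 2.22, 3.14, 3.14, 3.14].

### API

Orientations are given as a unit quaternion [x, y, z, w].
In Python, from rig import bot gives the robot as it stands.
- The arm moves only by the tool servo_tool, never from a script. Its arguments are lists of equal length, an entry for each row: "travel": the shift along the world's x, y, z as a fraction of full scale, a list of three; "twist": the turn about the world's z as a fraction of full scale. A call has 1 to 5 rows; each row is the pose to reach, as a shift and turn from the pose commanded when the call began, turning the shorter way round; what a row does not reach only later rows make up. Full scale, the value 1, is 30 cm for a shift and 180 degrees for a turn. A row lasts 1/10 s, in which the tool goes at most 50 mm and 8.59 degrees, less where a joint would pass 70% of its speed; a pose out of reach is approached as far as the arm can. A call with a number of a shift or a turn outside -1 to 1 is refused whole. A call with a gripper value outside its range is refused whole. "hand" is the closure, from 0 (fully open) to 1 (shut), set as the call begins (left out, the last holds). The fingers move at their own pace and stop on an object; "squeeze" is the grip in N (left out, the last holds). Time passes only in rows, so rows that repeat a pose let the fingers close. It gives the time, the measured TCP pose, the force and the opening at its end, in the units of the state.
- bot.observe(): the state, without advancing time (a new reading comes with each control period).
- bot.capture(name): name is "scene" or "top" or "wrist"; returns (picture, depth): 420x560x3 uint8, red, green, blue; 420x560 float32, m along the optical axis (not along the pixel's ray), 0 where there is no reading.
- bot.camera_model(name): a dict with "fx", "fy", "cx", "cy" (pixels), "origin" and "orientation" of the camera in the world; the wrist camera has in their place "tool_from_camera" (4x4, takes a point from camera to tool coordinates, whose origin is the TCP and whose axes are the tool frame's). Camera axes: x right, y down, z forward; pixel columns grow to the right and rows downward; lengths in m; the calibration is good to about 2 mm. A picture is of the moment at which its call begins: read the wrist's pose just before it. camera_model takes no time and is no camera call.
- bot.finish_job(): hands the job in, once; it reports no verdict.
Trained networks look in the newest picture that a camera, given by its name, has taken for a name from the list of things; names that differ only in an ending like _2 or _b are one class to them, and where a whole thing is asked for, a point or a joint stands for the part that bears it (a point fixed in the world has none). Each returns a list of dicts, best first, with "confidence" (0 to 1); they miss things now and then, are a little off and sometimes report something else, mostly with a low value. They report only what shows in the picture. A call takes as long as a camera call. They do not tell look-alikes from the thing itself.
- bot.silhouettes(thing, camera): "pixels" (420x560 bool, what is visible of it).
- bot.landmark_of(thing, camera): "centre" ([x, y, z] in m, in world coordinates, good to about 4 mm: a listed point, or the origin of a listed thing).
The state is a dict: "t": time; "qpos": joint angles; "joint_vel": joint speeds; "joint_torque": joint torques, N m; "eef_pos": TCP position; "tool_rot": TCP orientation; "wrist_force": force on the tool from outside, world axes, zero at the start; "wrist_torque": the same for the moment, N m; "opening": finger opening in m.
Only numpy, scipy, OpenCV 4.12 (cv2) and the standard library are available. Lean on these libraries where they do the work, as an engineer would, in place of code of your own. Each camera call takes 0.05 s, during which the arm holds its last target.

### The job

Take the brass lock core out of the white medicine drawer and put it in the open nickel dressing tin. It has seized: break it loose with a short firm anticlockwise twist (seen from above), turn it on gently until you feel the stop, where it lets go, lift it straight out without forcing it, and set it down on the tin's floor before you let go. Do not push the other things or the tin about.

Things in the scene. Friction and masses are not known exactly. Their poses are not given: they have to be found in the camera images.
- core_grip (a point): Brass lock core, loose, about 150 g, seated in the socket. On top an upright flat wing 34 mm long (x), 10 mm thick (y), 32 mm tall, over a flange 34 mm across, 3 mm thick, resting on the socket rim. Site on the core's axis, in the wing: 11 mm below its top, 21 mm above the flange's top face, 24 mm above the socket rim, 46.5 mm above the core's lowest point. z up along the axis.
- core_foot (a point): Lowest point of the core, on its axis (same axes as core_grip). Between it and the flange, hidden in the socket at the start: shaft 21 mm across with two bayonet lugs (34 mm over tips), 22.5 mm in all; the core must rise straight by over 25 mm to be out. It turns anticlockwise seen from above (positive about z), with 0.05 rad of play, 1 mm of side play.
- socket (a point): Centre of the socket's top rim, on the core's axis, 73 mm above the shelf. z up. Breaking loose takes a twist of about 0.3 N m; it stays stiff for about 0.45 rad, then turns almost freely (past 0.55 rad). A firm stop comes 0.66 to 1.45 rad from the start, different each time, to be felt. Only at the stop, or 0.03 rad short of it at most, can the core rise; elsewhere a lip holds it (1.5 mm of lift).
- drawer: White steel lock drawer, fixed, 170 (x) by 220 (y) by 60 mm tall, origin at the centre of its underside. The socket, a boss 49 mm across and 13 mm tall, is on its front deck, 45 mm from the centre towards -x. At the start the core's wing lies along the drawer's x. Contact forces between core and drawer, all added up, must stay below 60 N: some 0.6 N m against the stop.
- tin_in (a point): Centre of the inner floor of the open nickel dressing tin, a loose oblong tin (350 g), 145 mm (x) by 110 mm (y) outside, 32 mm tall, walls and floor 3 mm thick, empty. z up.
- jar: Bystander: cobalt glass jar with a metal cap, 68 mm across, 85 mm tall; origin at the centre of its underside.
- pill_bottle: Bystander: amber bottle, 52 mm across, 85 mm tall; origin at the centre of its underside.
- salve_can: Bystander: low aluminium can, 64 mm across, 45 mm tall; origin at the centre of its underside.
- mug: Bystander: white mug, 76 mm across, 85 mm tall; origin at the centre of its underside.
- tube: Bystander: aluminium tablet tube, standing, 30 mm across, 91 mm tall; origin at the centre of its underside.
- thermometer: Bystander: white plastic digital thermometer lying flat, 135 mm long (own x), 20 mm wide, 11 mm thick; origin at the centre of its underside.
There are look-alikes about, which are no part of the job. Of the things like the part that bears core_grip, leave any that is purple; of the rest the smaller one is meant.

How it is judged:
By the outcome, as a careful person would: the job done as asked, in the order asked, and still so for the second after the job is handed in, with the robot touching nothing.
It also fails if it takes over 64 s, if anything falls off the work surface, if the arm or the gripper's body presses on something with over 40 N, if the wrist force passes 120 N, or if a joint passes its speed limit or range.

## Working session

There is one attempt and no reset: what is moved stays moved. The work goes in short steps, Python scripts to look and compute and a tool call to move; the robot and the scene stay as the last step left them, time stands still between calls to the robot, and variables do not carry over. Pictures are saved under pics/ and viewed, and the job is handed in when it is done.

Besides the shell and the picture viewer there is one more tool, called by a JSON object that holds its "fn" and its "kwargs", one argument or row to a line. servo_tool: Moves the arm, as the interface text tells. Its arguments: {"type":"object","properties":{"travel":{"type":"array"},"twist":{"type":"array"},"hand":{"type":"number"},"squeeze":{"type":"number"}},"required":["travel","twist"]}

```bash
mkdir -p pics; ls
cat > h.py <<'E'
from rig import bot
import numpy as np, cv2
from scipy.spatial.transform import Rotation as R
def cam(name):
    s=bot.observe(); m=bot.camera_model(name)
    if name=="wrist":
        T=np.eye(4);T[:3,:3]=R.from_quat(s["tool_rot"]).as_matrix();T[:3,3]=s["eef_pos"]
        T=T@np.array(m["tool_from_camera"])
    else:
        T=np.eye(4);o=np.array(m["orientation"]);T[:3,:3]=R.from_quat(o).as_matrix() if o.size==4 else o;T[:3,3]=m["origin"]
    return m,T
def cap(name):
    m,T=cam(name); p,d=bot.capture(name); return p,d,m,T
def cloud(d,m,T):
    v,u=np.mgrid[:d.shape[0],:d.shape[1]]
    P=np.stack([(u-m["cx"])/m["fx"]*d,(v-m["cy"])/m["fy"]*d,d],-1)
    W=P@T[:3,:3].T+T[:3,3]; W[d<=0]=np.nan; return W
def save(n,p): cv2.imwrite(f"pics/{n}.png",p[:,:,::-1])
E
python3 - <<'E'
from h import *
s=bot.observe();print(s, bot.grip_point_offset)
for n in("scene","top"):
    p,d,m,T=cap(n);save(n+"0",p);np.savez(f"{n}0.npz",p=p,W=cloud(d,m,T),d=d)
    for th in("core_grip","tin_in","socket"):
        for r in bot.landmark_of(th,n): print(n,th,r)
    for r in bot.silhouettes("core_grip",n):
        v,u=np.nonzero(r["pixels"]);print(n,r["confidence"],u.min(),u.max(),v.min(),v.max())
E
```

```text
pics
{'t': 0.0, 'qpos': array([-1.13781788e+00,  1.16470810e-01,  1.44224700e+00, -1.30862047e-05,
        1.58401124e+00, -3.78074931e-02]), 'joint_vel': array([-1.26320166e-05, -1.33792061e-04,  1.24277399e-03, -1.63661700e-03,
        1.31729097e-03, -7.20139839e-04]), 'joint_torque': array([ 7.25746377e-04, -7.21249509e+01, -6.22610021e+01,  7.80910696e-02,
        2.37676827e-02, -9.44296698e-05]), 'eef_pos': array([ 0.30606983, -0.60139172,  0.21792676]), 'tool_rot': array([ 8.52521626e-01, -5.22691644e-01, -4.76458288e-04, -3.09645965e-04]), 'wrist_force': array([ 0.43093147, -0.19604476, -0.84343876]), 'wrist_torque': array([ 0.02016485, -0.06534706, -0.0393208 ]), 'opening': 0.09307580707157803} 0.0188
scene core_grip {'centre': [0.3966, 0.1805, 0.0693], 'confidence': 0.93}
scene core_grip {'centre': [0.7451, 0.2308, 0.0054], 'confidence': 0.7}
scene core_grip {'centre': [0.5256, 0.1759, 0.0986], 'confidence': 0.63}
scene core_grip {'centre': [0.3887, 0.0989, 0.0491], 'confidence': 0.46}
scene tin_in {'centre': [0.6027, -0.1993, 0.0001], 'confidence': 0.59}
scene socket {'centre': [0.5218, 0.177, 0.0712], 'confidence': 0.92}
scene socket {'centre': [0.7458, -0.0942, 0.004], 'confidence': 0.26}
scene 0.58 252 269 131 159
scene 0.53 296 307 141 157
scene 0.5 236 249 154 175
scene 0.36 374 405 162 202
top core_grip {'centre': [0.5246, 0.1754, 0.0987], 'confidence': 0.86}
top core_grip {'centre': [0.3952, 0.1799, 0.0645], 'confidence': 0.65}
top core_grip {'centre': [0.3932, 0.1009, 0.0496], 'confidence': 0.49}
top socket {'centre': [0.5235, 0.176, 0.0757], 'confidence': 0.62}
top 0.84 175 195 221 241
top 0.75 171 198 292 318
top 0.64 378 414 100 136
top 0.52 220 238 298 317
top 0.41 144 188 96 143
```

View pics/scene0.png

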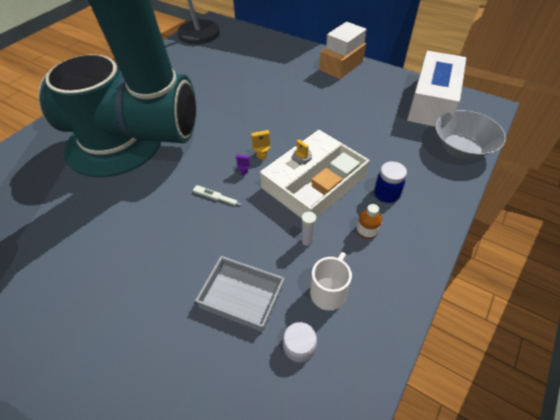

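View pics/top0.png

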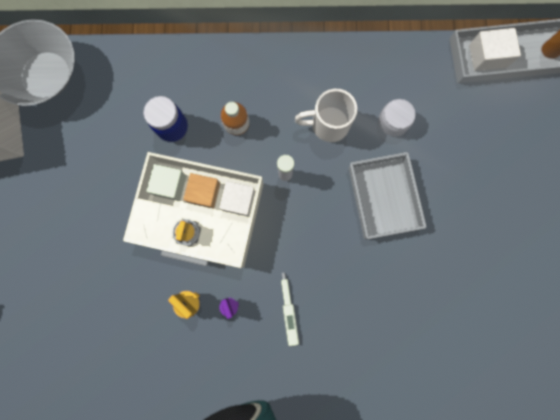

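Run:
```python
from h import *
z=np.load("top0.npz");p=z["p"]
save("crop0",cv2.resize(p[190:340,110:310],(800,600),interpolation=cv2.INTER_CUBIC))
```

```text
(no output)
```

View pics/crop0.png

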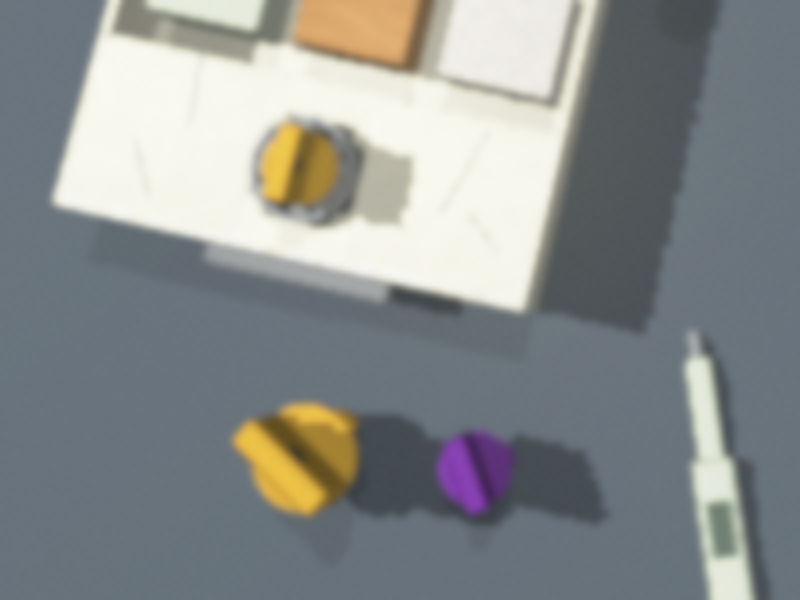

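Three things resemble the core in the top picture: yellow seated in the socket (185,232), a larger yellow loose one (183,304), and purple (228,308). The seated one is not purple and is the smaller yellow one, and the crop confirms that. Next I measure yaw and the tin.

Run:
```python
from h import *
z=np.load("top0.npz");p=z["p"];W=z["W"]
print("table z",np.nanmedian(W[330:380,420:520,2]))
# drawer: points z 0.05..0.066 near
def rect(mask,name):
    q=W[mask][:,:2].astype(np.float32); q=q[~np.isnan(q).any(1)]
    r=cv2.minAreaRect(q*1000);print(name,len(q),r)
    return q
m=np.zeros(W.shape[:2],bool);m[150:275,115:270]=1
rect(m&(W[...,2]>0.045)&(W[...,2]<0.066),"drawer")
m=np.zeros(W.shape[:2],bool);m[145:245,340:430]=1
rect(m&(W[...,2]>0.022)&(W[...,2]<0.04),"tin rim")
q=m&(W[...,2]<.012)&(W[...,2]>0.0015);print(np.nanmedian(W[180:220,375:400].reshape(-1,3),0))
m=np.zeros(W.shape[:2],bool);m[215:250,165:205]=1
q=W[m&(W[...,2]>0.085)];print("wing",len(q),q.mean(0),q[:,2].max())
c=q[:,:2]-q[:,:2].mean(0);w,v=np.linalg.eigh(c.T@c);print(np.degrees(np.arctan2(*v[::-1,1])),np.ptp(c@v,axis=0))
```

```text
table z -0.0014891443864916143
drawer 6357 ((568.1840209960938, 167.28839111328125), (220.90345764160156, 170.560791015625), 77.36324310302734)
tin rim 847 ((597.245849609375, -196.0313720703125), (148.9655303955078, 115.24249267578125), 10.537580490112305)
[ 0.59315443 -0.20210108  0.0015419 ]
wing 172 [0.52364763 0.17518886 0.10227695] 0.10875587171617651
167.26081133548925 [0.01063063 0.03388175]
```

{"fn": "servo_tool", "kwargs": {
  "travel": [
    [0.03,0.11,0],
    [0.08,0.26,0],
    [0.11,0.39,0],
    [0.15,0.52,0],
    [0.18,0.65,0]
  ],
  "twist": [-0.011,-0.022,-0.033,-0.044,-0.055],
  "hand": 0,
  "squeeze": 60
}}

```text
t: 1.0
eef_pos: [0.3604, -0.405, 0.2187]
tool_rot: [0.804, -0.595, 0.0, -0.0]
wrist_force: [1.0, -0.9, 0.5]
opening: 0.0931
```

{"fn": "servo_tool", "kwargs": {
  "travel": [
    [0.04,0.13,0],
    [0.08,0.26,0],
    [0.11,0.39,0],
    [0.15,0.52,0],
    [0.18,0.65,0]
  ],
  "twist": [-0.011,-0.022,-0.033,-0.044,-0.055]
}}

```text
t: 1.5
eef_pos: [0.4143, -0.21, 0.2188]
tool_rot: [0.749, -0.662, 0.0, -0.0]
wrist_force: [0.4, -0.7, -0.2]
opening: 0.093
```

{"fn": "servo_tool", "kwargs": {
  "travel": [
    [0.04,0.13,0],
    [0.08,0.26,0],
    [0.11,0.39,0],
    [0.15,0.52,0],
    [0.18,0.65,0]
  ],
  "twist": [-0.011,-0.022,-0.033,-0.044,-0.055]
}}

```text
t: 2.0
eef_pos: [0.4684, -0.0148, 0.2189]
tool_rot: [-0.69, 0.724, -0.0, 0.0]
wrist_force: [0.2, 0.2, 0.6]
opening: 0.093
```

{"fn": "servo_tool", "kwargs": {
  "travel": [
    [0.04,0.13,0],
    [0.08,0.26,0],
    [0.11,0.39,0],
    [0.15,0.5,0],
    [0.18,0.6,0]
  ],
  "twist": [-0.011,-0.022,-0.033,-0.044,-0.055]
}}

```text
t: 2.5
eef_pos: [0.5224, 0.1653, 0.2187]
tool_rot: [-0.625, 0.781, -0.0, 0.0]
wrist_force: [0.5, -0.4, 0.2]
opening: 0.0929
```

Run:
```python
from h import *
p,d,m,T=cap("wrist");save("w1",p);W=cloud(d,m,T)
np.savez("w1.npz",p=p,W=W)
for r in bot.landmark_of("core_grip","wrist")+bot.landmark_of("socket","wrist"): print(r)
s=bot.observe();print(s["eef_pos"],s["qpos"],s["wrist_torque"])
near=(np.hypot(W[...,0]-.524,W[...,1]-.176)<.03)
q=W[near&(W[...,2]>0.1)];print("wingtop",len(q),q.mean(0),q[:,2].max())
r=cv2.minAreaRect((q[:,:2]*1000).astype(np.float32));print(r)
c=q[:,:2]-q[:,:2].mean(0);w,v=np.linalg.eigh(c.T@c);print(np.degrees(np.arctan2(*v[::-1,1])))
for lo,hi in((.066,.074),(.074,.079)):
  q=W[near&(W[...,2]>lo)&(W[...,2]<hi)];print(lo,len(q),cv2.minEnclosingCircle((q[:,:2]*1000).astype(np.float32)))
```

```text
{'centre': [0.3914, 0.1058, 0.046], 'confidence': 0.93}
{'centre': [0.3904, 0.1813, 0.0659], 'confidence': 0.79}
{'centre': [0.5225, 0.1774, 0.0977], 'confidence': 0.64}
{'centre': [0.6465, -0.0023, -0.0017], 'confidence': 0.56}
[0.52218482 0.16469787 0.21825828] [ 2.58925733e-01 -1.62622935e-01  1.71605874e+00  2.11325877e-05
  1.58896120e+00  2.04777039e+00] [0.09121573 0.02658776 0.00428073]
wingtop 1751 [0.54321943 0.1720318  0.25025674] 0.3229891101953718
((534.1237182617188, 178.44772338867188), (29.542261123657227, 44.909210205078125), 59.856868743896484)
164.96669258348842
0.066 775 ((526.2986450195312, 176.47561645507812), 24.50229835510254)
0.074 1039 ((526.6315307617188, 176.4492950439453), 23.88128089904785)
```

View pics/w1.png

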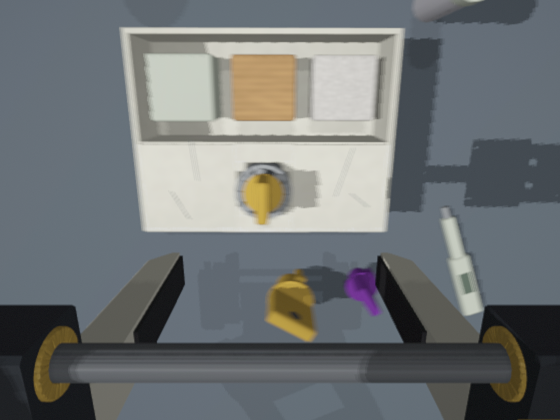

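The wrist view shows the seated yellow core at (262,193) on the drawer deck, nearly in line with the jaws. The loose yellow (292,305) and purple (362,287) ones lie below it. Now I refine the wing estimate.

Run:
```python
from h import *
z=np.load("w1.npz");W=z["W"]
near=(np.hypot(W[...,0]-.525,W[...,1]-.176)<.035)
q=W[near&(W[...,2]>0.1035)&(W[...,2]<.112)];print("wingtop",len(q),np.median(q,0))
r=cv2.minAreaRect((q[:,:2]*1000).astype(np.float32));print(r)
c=q[:,:2]-q[:,:2].mean(0);w,v=np.linalg.eigh(c.T@c);print(np.degrees(np.arctan2(*v[::-1,1])),np.ptp(c@v,axis=0))
q=W[(np.hypot(W[...,0]-.568,W[...,1]-.167)<.15)&(W[...,2]>.045)&(W[...,2]<.066)]
print(cv2.minAreaRect((q[:,:2]*1000).astype(np.float32)))
print("deck z",np.median(W[160:220,300:370,2]),"table",np.median(W[260:280,200:240,2]))
```

```text
wingtop 563 [0.52704396 0.1764943  0.10852321]
((526.3204345703125, 176.4196014404297), (10.013165473937988, 33.92365646362305), 76.30732727050781)
166.98330674241305 [0.01011377 0.03393302]
((569.8387451171875, 166.9730987548828), (220.90478515625, 170.53790283203125), 77.44931030273438)
deck z nan table nan
```

{"fn": "servo_tool", "kwargs": {
  "travel": [
    [0.012,0.038,-0.08],
    [0.012,0.038,-0.16],
    [0.012,0.038,-0.22],
    [0.012,0.038,-0.22],
    [0.012,0.038,-0.22]
  ],
  "twist": [0,0,0,0,0]
}}

```text
t: 3.15
eef_pos: [0.5258, 0.1742, 0.1534]
tool_rot: [-0.625, 0.781, -0.0, 0.0]
wrist_force: [0.6, 0.1, 0.8]
opening: 0.0933
```

Run:
```python
from h import *
p,d,m,T=cap("wrist");save("w2",p);W=cloud(d,m,T)
s=bot.observe();print(s["eef_pos"],s["wrist_force"],s["wrist_torque"])
near=(np.hypot(W[...,0]-.525,W[...,1]-.176)<.035)
q=W[near&(W[...,2]>0.1035)&(W[...,2]<.112)];print("wingtop",len(q),np.median(q,0))
print(cv2.minAreaRect((q[:,:2]*1000).astype(np.float32)))
for lo,hi in((.066,.074),(.074,.079)):
  q=W[near&(W[...,2]>lo)&(W[...,2]<hi)];print(lo,len(q),cv2.minEnclosingCircle((q[:,:2]*1000).astype(np.float32)))
```

```text
[0.52610709 0.17434969 0.15402112] [-1.15789258  0.03573778  0.80639185] [0.07374254 0.05023385 0.01042631]
wingtop 870 [0.52742067 0.17632694 0.1085827 ]
((526.252197265625, 176.67874145507812), (10.38107681274414, 33.986778259277344), 77.49242401123047)
0.066 1237 ((526.293701171875, 176.65052795410156), 24.413028717041016)
0.074 1571 ((526.5723266601562, 176.5299835205078), 24.022478103637695)
```

View pics/w2.png

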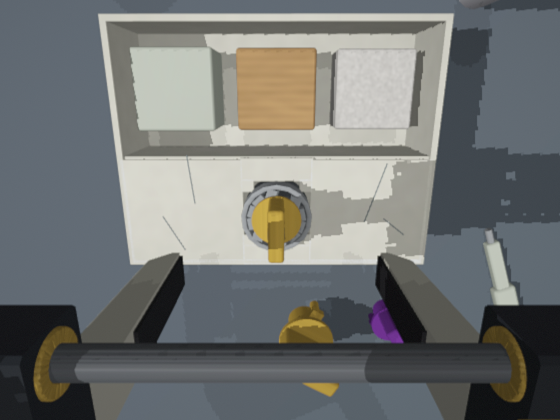

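The core is at (276,225), measured as (0.526, 0.1766) with its top at z 0.1085, which matches 0.108. Next I descend and grip.

{"fn": "servo_tool", "kwargs": {
  "travel": [
    [0,0.007,-0.08],
    [0,0.007,-0.16],
    [0,0.007,-0.22],
    [0,0.007,-0.245],
    [0,0.007,-0.245]
  ],
  "twist": [0,0,0,0,0]
}}

```text
t: 3.7
eef_pos: [0.5258, 0.1768, 0.0794]
tool_rot: [-0.625, 0.781, 0.0, -0.0]
wrist_force: [0.3, 0.5, -0.4]
opening: 0.0928
```

{"fn": "servo_tool", "kwargs": {
  "travel": [
    [0,0,0],
    [0,0,0],
    [0,0,0],
    [0,0,0],
    [0,0,0]
  ],
  "twist": [0,0,0,0,0],
  "hand": 1,
  "squeeze": 30
}}

```text
t: 4.2
eef_pos: [0.5258, 0.1769, 0.0794]
tool_rot: [-0.625, 0.781, -0.0, 0.0]
wrist_force: [0.2, 0.6, 0.7]
opening: 0.0577
```

{"fn": "servo_tool", "kwargs": {
  "travel": [
    [0,0,0],
    [0,0,0],
    [0,0,0]
  ],
  "twist": [0,0,0]
}}

```text
t: 4.5
eef_pos: [0.5257, 0.1769, 0.0791]
tool_rot: [-0.625, 0.781, 0.0, -0.0]
wrist_force: [-0.1, -1.5, 0.0]
opening: 0.0338
```

Run:
```python
from h import *
s=bot.observe();print(s["eef_pos"],s["wrist_force"],s["wrist_torque"],s["opening"],s["qpos"])
```

```text
[0.52574668 0.17694183 0.07909738] [-0.05073489 -1.51601325  0.04904014] [-3.93307042e-05  1.14440888e-02  7.53692453e-02] 0.03383079135987347 [ 2.78648050e-01 -7.29169429e-02  1.86340388e+00  2.38232903e-05
  1.35118810e+00  2.06975275e+00]
```

{"fn": "servo_tool", "kwargs": {
  "travel": [
    [0,0,0],
    [0,0,0],
    [0,0,0],
    [0,0,0],
    [0,0,0]
  ],
  "twist": [0,0,0,0,0]
}}

```text
t: 5.0
eef_pos: [0.5257, 0.1769, 0.0791]
tool_rot: [-0.625, 0.781, -0.0, -0.0]
wrist_force: [0.4, -0.4, -0.5]
opening: 0.0097
```

{"fn": "servo_tool", "kwargs": {
  "travel": [
    [0,0,0],
    [0,0,0],
    [0,0,0]
  ],
  "twist": [0,0,0],
  "squeeze": 60
}}

```text
t: 5.3
eef_pos: [0.5257, 0.1769, 0.0791]
tool_rot: [-0.625, 0.781, -0.0, -0.0]
wrist_force: [0.5, 0.5, 0.1]
opening: 0.0097
```

```bash
cat > st.py <<'E'
from h import *
s=bot.observe();e=s["tool_rot"];print("t",s["t"],"pos",s["eef_pos"].round(4),"yaw",round(np.degrees(2*np.arctan2(e[1],e[0]))%360,2),"F",s["wrist_force"].round(2),"M",s["wrist_torque"].round(3),"op",round(s["opening"],4))
E
python3 st.py
```

```text
t 5.3 pos [0.5257 0.1769 0.0791] yaw 257.38 F [0.47 0.48 0.13] M [-0.029  0.065  0.001] op 0.0097
```

{"fn": "servo_tool", "kwargs": {
  "travel": [
    [0,0,0],
    [0,0,0],
    [0,0,0]
  ],
  "twist": [0.025,0.05,0.05]
}}

```text
t: 5.6
eef_pos: [0.5263, 0.1772, 0.0792]
tool_rot: [-0.685, 0.728, -0.0, 0.001]
wrist_force: [6.4, 2.5, -3.4]
opening: 0.0096
```

```bash
python3 st.py
```

```text
t 5.6 pos [0.5263 0.1772 0.0792] yaw 266.5 F [ 6.41  2.51 -3.39] M [ 0.669 -1.135 -0.106] op 0.0096
```

{"fn": "servo_tool", "kwargs": {
  "travel": [
    [0,0,0],
    [0,0,0],
    [0,0,0]
  ],
  "twist": [0.025,0.05,0.05]
}}

```text
t: 5.9
eef_pos: [0.5268, 0.1772, 0.0795]
tool_rot: [0.74, -0.672, 0.001, -0.001]
wrist_force: [9.4, 2.4, -3.6]
opening: 0.0098
```

```bash
python3 st.py; python3 -c "
from h import *
p,d,m,T=cap('wrist');save('w3',p)"
```

```text
t 5.9 pos [0.5268 0.1772 0.0795] yaw 275.5 F [ 9.44  2.43 -3.6 ] M [ 0.427 -1.811 -0.   ] op 0.0098
```

View pics/w3.png

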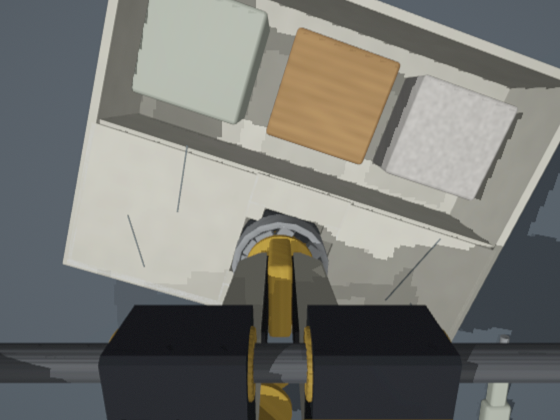

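{"fn": "servo_tool", "kwargs": {
  "travel": [
    [0.003,0.001,-0.001],
    [0.004,0.001,-0.001],
    [0.004,0.001,-0.001]
  ],
  "twist": [0.025,0.05,0.05]
}}

```text
t: 6.25
eef_pos: [0.5273, 0.1769, 0.0791]
tool_rot: [0.79, -0.613, 0.0, 0.0]
wrist_force: [-0.6, -4.4, 2.1]
opening: 0.0098
```

```bash
python3 st.py
```

```text
t 6.25 pos [0.5273 0.1769 0.0791] yaw 284.42 F [-0.56 -4.38  2.14] M [-0.912 -0.097  0.104] op 0.0098
```

{"fn": "servo_tool", "kwargs": {
  "travel": [
    [0,-0.001,0],
    [0,-0.001,0],
    [0,-0.001,0],
    [0,-0.001,0]
  ],
  "twist": [0.01,0.02,0.03,0.04]
}}

```text
t: 6.65
eef_pos: [0.527, 0.1771, 0.0791]
tool_rot: [0.826, -0.563, 0.0, -0.0]
wrist_force: [0.1, 0.4, 3.0]
opening: 0.0095
```

```bash
python3 st.py
```

```text
t 6.65 pos [0.527  0.1771 0.0791] yaw 291.47 F [0.13 0.38 3.03] M [-0.024 -0.09  -0.057] op 0.0095
```

{"fn": "servo_tool", "kwargs": {
  "travel": [
    [0,0,0],
    [0,0,0],
    [0,0,0],
    [0,0,0]
  ],
  "twist": [0.006,0.012,0.018,0.018]
}}

```text
t: 7.05
eef_pos: [0.5271, 0.1771, 0.0791]
tool_rot: [0.843, -0.539, 0.0, -0.0]
wrist_force: [0.8, 1.0, 5.5]
opening: 0.0099
```

```bash
python3 st.py
```

```text
t 7.05 pos [0.5271 0.1771 0.0791] yaw 294.83 F [0.77 1.03 5.54] M [ 0.078  0.079 -0.078] op 0.0099
```

{"fn": "servo_tool", "kwargs": {
  "travel": [
    [0,0,0.001],
    [0,0,0.001],
    [0,0,0.001],
    [0,0,0.001]
  ],
  "twist": [0.006,0.012,0.018,0.018]
}}

```text
t: 7.45
eef_pos: [0.5269, 0.1769, 0.0791]
tool_rot: [0.858, -0.514, -0.0, 0.0]
wrist_force: [-0.2, 0.0, 3.2]
opening: 0.01
```

```bash
python3 st.py
```

```text
t 7.45 pos [0.5269 0.1769 0.0791] yaw 298.11 F [-0.22  0.03  3.23] M [0.07  0.033 0.053] op 0.01
```

{"fn": "servo_tool", "kwargs": {
  "travel": [
    [0,0,0],
    [0,0,0],
    [0,0,0],
    [0,0,0]
  ],
  "twist": [0.006,0.012,0.018,0.018]
}}

```text
t: 7.85
eef_pos: [0.5269, 0.1769, 0.0791]
tool_rot: [0.872, -0.49, -0.0, 0.0]
wrist_force: [-0.6, -0.3, 2.6]
opening: 0.0094
```

```bash
python3 st.py
```

```text
t 7.85 pos [0.5269 0.1769 0.0791] yaw 301.36 F [-0.63 -0.26  2.63] M [ 0.012  0.047 -0.014] op 0.0094
```

{"fn": "servo_tool", "kwargs": {
  "travel": [
    [0,0,0],
    [0,0,0],
    [0,0,0],
    [0,0,0]
  ],
  "twist": [0.006,0.012,0.018,0.018]
}}

```text
t: 8.25
eef_pos: [0.527, 0.1769, 0.0791]
tool_rot: [0.885, -0.465, -0.0, 0.0]
wrist_force: [-1.1, -0.6, 2.2]
opening: 0.0095
```

```bash
python3 st.py
```

```text
t 8.25 pos [0.527  0.1769 0.0791] yaw 304.59 F [-1.09 -0.65  2.22] M [0.012 0.061 0.012] op 0.0095
```

{"fn": "servo_tool", "kwargs": {
  "travel": [
    [0,0,0],
    [0,0,0],
    [0,0,0],
    [0,0,0]
  ],
  "twist": [0.006,0.012,0.018,0.018]
}}

```text
t: 8.65
eef_pos: [0.527, 0.1769, 0.0791]
tool_rot: [0.898, -0.44, -0.0, 0.0]
wrist_force: [-1.1, -0.4, 2.0]
opening: 0.0095
```

```bash
python3 st.py
```

```text
t 8.65 pos [0.527  0.1769 0.0791] yaw 307.84 F [-1.06 -0.39  2.05] M [-0.005  0.012 -0.052] op 0.0095
```

{"fn": "servo_tool", "kwargs": {
  "travel": [
    [0,0,0],
    [0,0,0],
    [0,0,0],
    [0,0,0]
  ],
  "twist": [0.006,0.012,0.018,0.018]
}}

```text
t: 9.05
eef_pos: [0.527, 0.1769, 0.0791]
tool_rot: [0.91, -0.414, -0.0, 0.0]
wrist_force: [0.4, -0.1, 2.3]
opening: 0.0097
```

```bash
python3 st.py
```

```text
t 9.05 pos [0.527  0.1769 0.0791] yaw 311.07 F [ 0.44 -0.12  2.34] M [ 0.009  0.039 -0.016] op 0.0097
```

{"fn": "servo_tool", "kwargs": {
  "travel": [
    [0,0,0],
    [0,0,0],
    [0,0,0],
    [0,0,0]
  ],
  "twist": [0.006,0.012,0.018,0.018]
}}

```text
t: 9.45
eef_pos: [0.5269, 0.177, 0.0791]
tool_rot: [0.922, -0.388, -0.0, 0.0]
wrist_force: [-1.0, -0.4, 1.4]
opening: 0.0097
```

```bash
python3 st.py
```

```text
t 9.45 pos [0.5269 0.177  0.0791] yaw 314.32 F [-0.98 -0.39  1.37] M [0.028 0.129 0.019] op 0.0097
```

{"fn": "servo_tool", "kwargs": {
  "travel": [
    [0,0,0],
    [0,0,0],
    [0,0,0],
    [0,0,0]
  ],
  "twist": [0.006,0.012,0.018,0.018]
}}

```text
t: 9.85
eef_pos: [0.5269, 0.1769, 0.0791]
tool_rot: [0.932, -0.362, -0.0, 0.0]
wrist_force: [-0.6, 0.7, 2.3]
opening: 0.0098
```

```bash
python3 st.py
```

```text
t 9.85 pos [0.5269 0.1769 0.0791] yaw 317.55 F [-0.62  0.69  2.31] M [0.065 0.163 0.044] op 0.0098
```

{"fn": "servo_tool", "kwargs": {
  "travel": [
    [0,0,0],
    [0,0,0],
    [0,0,0],
    [0,0,0]
  ],
  "twist": [0.006,0.012,0.018,0.018]
}}

```text
t: 10.25
eef_pos: [0.5269, 0.1769, 0.0791]
tool_rot: [0.942, -0.335, -0.0, 0.0]
wrist_force: [-0.7, 0.5, 2.0]
opening: 0.0095
```

```bash
python3 st.py
```

```text
t 10.25 pos [0.5269 0.1769 0.0791] yaw 320.79 F [-0.69  0.53  1.96] M [ 0.069  0.192 -0.023] op 0.0095
```

{"fn": "servo_tool", "kwargs": {
  "travel": [
    [0,0,0],
    [0,0,0],
    [0,0,0],
    [0,0,0]
  ],
  "twist": [0.006,0.012,0.018,0.018]
}}

```text
t: 10.65
eef_pos: [0.527, 0.1769, 0.0791]
tool_rot: [0.951, -0.309, -0.0, -0.0]
wrist_force: [-0.8, 0.6, 1.3]
opening: 0.0098
```

```bash
python3 st.py
```

```text
t 10.65 pos [0.527  0.1769 0.0791] yaw 324.04 F [-0.76  0.55  1.28] M [0.125 0.239 0.058] op 0.0098
```

{"fn": "servo_tool", "kwargs": {
  "travel": [
    [0,0,0],
    [0,0,0],
    [0,0,0],
    [0,0,0]
  ],
  "twist": [0.006,0.012,0.018,0.018]
}}

```text
t: 11.05
eef_pos: [0.5269, 0.1769, 0.0791]
tool_rot: [0.959, -0.282, -0.0, -0.0]
wrist_force: [-2.8, 0.4, 1.7]
opening: 0.0096
```

```bash
python3 st.py
```

```text
t 11.05 pos [0.5269 0.1769 0.0791] yaw 327.27 F [-2.83  0.45  1.74] M [0.137 0.317 0.046] op 0.0096
```

{"fn": "servo_tool", "kwargs": {
  "travel": [
    [0,0,0],
    [0,0,0],
    [0,0,0],
    [0,0,0]
  ],
  "twist": [0.006,0.012,0.018,0.018]
}}

```text
t: 11.45
eef_pos: [0.5269, 0.1767, 0.0791]
tool_rot: [0.967, -0.255, -0.0, 0.0]
wrist_force: [-3.7, -1.7, 2.5]
opening: 0.0096
```

```bash
python3 st.py
```

```text
t 11.45 pos [0.5269 0.1767 0.0791] yaw 330.5 F [-3.67 -1.67  2.51] M [-0.348  0.571 -0.229] op 0.0096
```

Mz reads −0.23, which suggests the stop. I take one more small step to confirm.

{"fn": "servo_tool", "kwargs": {
  "travel": [
    [0,0,0],
    [0,0,0]
  ],
  "twist": [0.004,0.004]
}}

```text
t: 11.65
eef_pos: [0.5269, 0.1768, 0.0791]
tool_rot: [0.969, -0.249, -0.0, 0.0]
wrist_force: [-4.7, -3.1, 3.2]
opening: 0.0094
```

```bash
python3 st.py
```

```text
t 11.65 pos [0.5269 0.1768 0.0791] yaw 331.19 F [-4.74 -3.14  3.22] M [-0.574  0.68  -0.377] op 0.0094
```

Torque rises to −0.38 Nm, so it is at the stop. I back off by about half a degree, relieve the side load, and lift a little.

{"fn": "servo_tool", "kwargs": {
  "travel": [
    [-0.001,-0.001,0],
    [-0.001,-0.001,0.003],
    [-0.001,-0.001,0.006],
    [-0.001,-0.001,0.009],
    [-0.001,-0.001,0.012]
  ],
  "twist": [-0.003,-0.003,-0.003,-0.003,-0.003]
}}

```text
t: 12.15
eef_pos: [0.5263, 0.1768, 0.0822]
tool_rot: [0.967, -0.253, -0.001, 0.0]
wrist_force: [0.7, 3.4, -11.0]
opening: 0.0095
```

```bash
python3 st.py
```

```text
t 12.15 pos [0.5263 0.1768 0.0822] yaw 330.64 F [  0.73   3.44 -10.95] M [ 0.584 -0.169 -0.22 ] op 0.0095
```

{"fn": "servo_tool", "kwargs": {
  "travel": [
    [0,0,0],
    [0,0,0]
  ],
  "twist": [-0.001,-0.001]
}}

```text
t: 12.35
eef_pos: [0.5265, 0.1768, 0.0829]
tool_rot: [0.967, -0.255, -0.0, -0.0]
wrist_force: [-1.5, 3.5, -7.1]
opening: 0.0098
```

```bash
python3 st.py; python3 -c "
from h import *
p,d,m,T=cap('wrist');save('w4',p[150:420,130:430])
p,d,m,T=cap('scene');save('s4',cv2.resize(p[110:220,230:380],(750,550)))"
```

```text
t 12.35 pos [0.5265 0.1768 0.0829] yaw 330.45 F [-1.53  3.52 -7.08] M [ 0.653  0.317 -0.147] op 0.0098
```

View pics/w4.png

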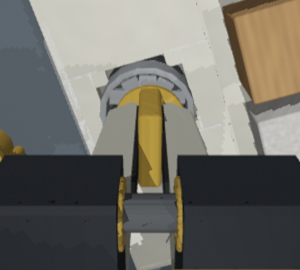

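View pics/s4.png

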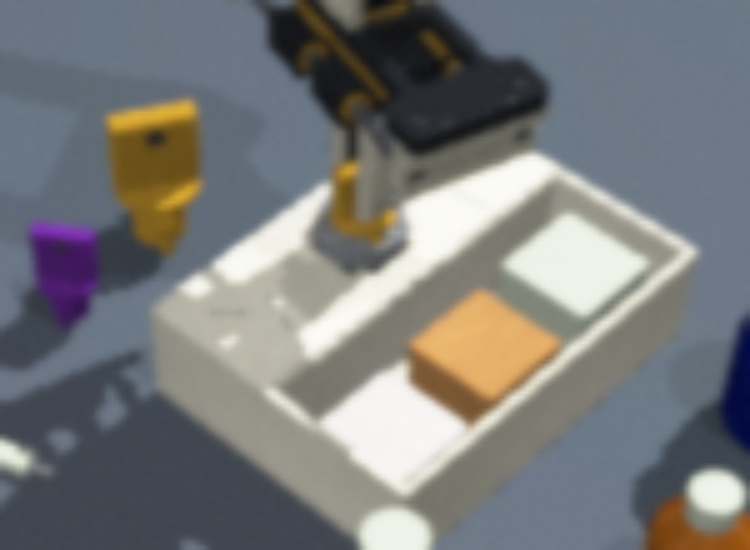

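The core is following: it has risen 3.8 mm and the drag is dropping. I continue gently.

{"fn": "servo_tool", "kwargs": {
  "travel": [
    [0,0.001,0.003],
    [0,0.001,0.006],
    [0,0.001,0.009],
    [0,0.001,0.012],
    [0,0.001,0.015]
  ],
  "twist": [0,0,0,0,0]
}}

```text
t: 12.95
eef_pos: [0.5269, 0.177, 0.0878]
tool_rot: [0.967, -0.255, 0.0, -0.0]
wrist_force: [-0.9, 2.2, -3.2]
opening: 0.0094
```

```bash
python3 st.py
```

```text
t 12.95 pos [0.5269 0.177  0.0878] yaw 330.46 F [-0.93  2.24 -3.19] M [ 0.29   0.186 -0.045] op 0.0094
```

Force is about weight only. I carry on lifting.

{"fn": "servo_tool", "kwargs": {
  "travel": [
    [0,0.001,0.006],
    [0,0.001,0.012],
    [0,0.001,0.018],
    [0,0.001,0.024],
    [0,0.001,0.03]
  ],
  "twist": [0,0,0,0,0]
}}

```text
t: 13.45
eef_pos: [0.5268, 0.1772, 0.0965]
tool_rot: [0.967, -0.255, 0.0, -0.0]
wrist_force: [-0.7, 0.0, -1.9]
opening: 0.0098
```

{"fn": "servo_tool", "kwargs": {
  "travel": [
    [0,0,0.006],
    [0,0,0.012],
    [0,0,0.018],
    [0,0,0.024],
    [0,0,0.03]
  ],
  "twist": [0,0,0,0,0]
}}

```text
t: 13.95
eef_pos: [0.5267, 0.1772, 0.1054]
tool_rot: [0.967, -0.255, 0.0, 0.0]
wrist_force: [-0.8, 0.0, -1.6]
opening: 0.0095
```

{"fn": "servo_tool", "kwargs": {
  "travel": [
    [0,0,0.01],
    [0,0,0.03],
    [0,0,0.06],
    [0,0,0.1],
    [0,0,0.14]
  ],
  "twist": [0,0,0,0,0]
}}

```text
t: 14.45
eef_pos: [0.5268, 0.1773, 0.1487]
tool_rot: [0.967, -0.255, 0.0, -0.0]
wrist_force: [-0.1, 0.2, -1.5]
opening: 0.0096
```

```bash
python3 st.py; python3 -c "
from h import *
p,d,m,T=cap('scene');save('s5',p)"
```

```text
t 14.45 pos [0.5268 0.1773 0.1487] yaw 330.46 F [-0.08  0.2  -1.53] M [ 0.005 -0.045 -0.027] op 0.0096
```

View pics/s5.png

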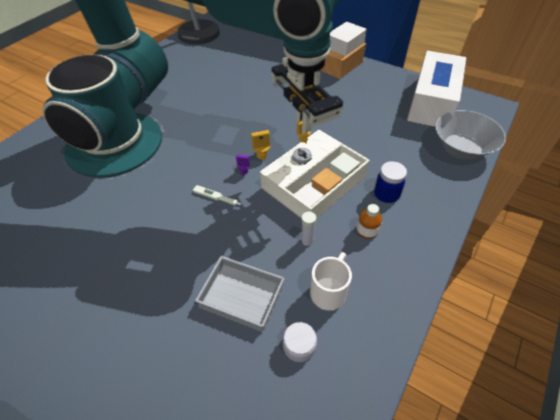

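Core is out at (301,128), hanging in the gripper, and the socket at (302,155) is empty. Now I carry it to the tin at height.

{"fn": "servo_tool", "kwargs": {
  "travel": [
    [0.02,-0.11,0.03],
    [0.045,-0.24,0.06],
    [0.07,-0.37,0.06],
    [0.1,-0.5,0.06],
    [0.12,-0.62,0.06]
  ],
  "twist": [0,0,0,0,0]
}}

```text
t: 15.0
eef_pos: [0.563, -0.0106, 0.1659]
tool_rot: [0.967, -0.255, 0.0, -0.0]
wrist_force: [0.7, 0.4, -2.7]
opening: 0.0097
```

{"fn": "servo_tool", "kwargs": {
  "travel": [
    [0.02,-0.13,0],
    [0.045,-0.26,0],
    [0.07,-0.39,0],
    [0.1,-0.52,0],
    [0.11,-0.63,0]
  ],
  "twist": [0,0,0,0,0]
}}

```text
t: 15.5
eef_pos: [0.596, -0.1999, 0.1656]
tool_rot: [0.967, -0.255, 0.0, 0.0]
wrist_force: [0.4, -0.1, -2.3]
opening: 0.0095
```

{"fn": "servo_tool", "kwargs": {
  "travel": [
    [0,0,0],
    [0,0,0]
  ],
  "twist": [0,0]
}}

```text
t: 15.7
eef_pos: [0.5956, -0.1982, 0.1654]
tool_rot: [0.967, -0.256, -0.0, -0.0]
wrist_force: [-0.9, 0.5, -1.3]
opening: 0.0097
```

```bash
python3 st.py
python3 - <<'E'
from h import *
p,d,m,T=cap('wrist');save('w6',p);W=cloud(d,m,T)
q=W[(np.hypot(W[...,0]-.6,W[...,1]+.197)<.11)&(W[...,2]>.024)&(W[...,2]<.038)]
print(len(q),cv2.minAreaRect((q[:,:2]*1000).astype(np.float32)))
for n in('wrist',):print(bot.landmark_of('tin_in',n))
p,d,m,T=cap('top');save('t6',p)
print(bot.landmark_of('tin_in','top'))
E
```

```text
t 15.7 pos [ 0.5956 -0.1982  0.1654] yaw 330.38 F [-0.87  0.53 -1.28] M [ 0.013 -0.003 -0.022] op 0.0097
3885 ((599.1869506835938, -196.22866821289062), (149.2493133544922, 114.10382843017578), 10.542012214660645)
[{'centre': [0.5963, -0.196, 0.001], 'confidence': 0.92}]
[{'centre': [0.5977, -0.1943, 0.0043], 'confidence': 0.95}, {'centre': [0.7417, 0.2296, -0.0002], 'confidence': 0.2}]
```

View pics/w6.png

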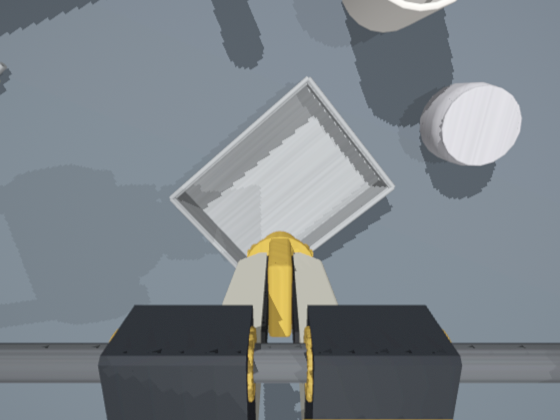

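View pics/t6.png

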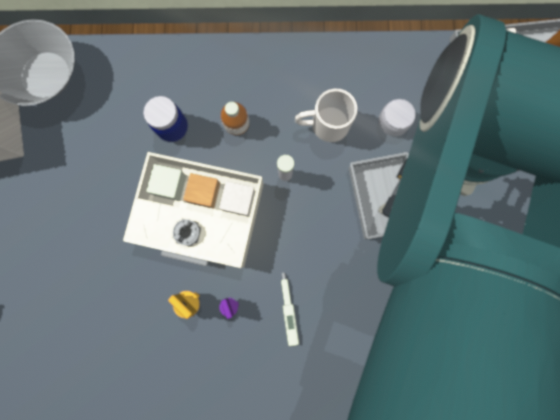

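The core hangs over the tin, with the tin outline at about (280,190) in the wrist view. The top view shows nothing else moved. Next I descend to just above the floor.

{"fn": "servo_tool", "kwargs": {
  "travel": [
    [0.007,0.007,-0.08],
    [0.007,0.007,-0.18],
    [0.007,0.007,-0.28],
    [0.007,0.007,-0.36],
    [0.007,0.007,-0.4]
  ],
  "twist": [0,0,0,0,0]
}}

```text
t: 16.4
eef_pos: [0.597, -0.1945, 0.0431]
tool_rot: [0.967, -0.254, -0.001, -0.0]
wrist_force: [-1.6, -0.2, -1.7]
opening: 0.0097
```

{"fn": "servo_tool", "kwargs": {
  "travel": [
    [0,0,-0.015],
    [0,0,-0.025],
    [0,0,-0.03],
    [0,0,-0.03]
  ],
  "twist": [0,0,0,0]
}}

```text
t: 16.8
eef_pos: [0.5982, -0.1958, 0.0372]
tool_rot: [0.967, -0.255, 0.001, 0.0]
wrist_force: [-1.2, -0.2, -2.2]
opening: 0.0095
```

```bash
python3 st.py
```

```text
t 16.8 pos [ 0.5982 -0.1958  0.0372] yaw 330.46 F [-1.19 -0.16 -2.25] M [-0.029 -0.029 -0.028] op 0.0095
```

{"fn": "servo_tool", "kwargs": {
  "travel": [
    [0,0,-0.004],
    [0,0,-0.008],
    [0,0,-0.012],
    [0,0,-0.014],
    [0,0,-0.014]
  ],
  "twist": [0,0,0,0,0]
}}

```text
t: 17.3
eef_pos: [0.5977, -0.1957, 0.0319]
tool_rot: [0.967, -0.255, -0.0, -0.0]
wrist_force: [0.1, 0.6, -1.7]
opening: 0.01
```

{"fn": "servo_tool", "kwargs": {
  "travel": [
    [0,0,-0.002],
    [0,0,-0.003],
    [0,0,-0.003]
  ],
  "twist": [0,0,0]
}}

```text
t: 17.6
eef_pos: [0.5979, -0.1957, 0.0316]
tool_rot: [0.967, -0.255, 0.0, 0.0]
wrist_force: [-3.3, 1.4, 5.7]
opening: 0.0094
```

```bash
python3 st.py
```

```text
t 17.6 pos [ 0.5979 -0.1957  0.0316] yaw 330.45 F [-3.31  1.36  5.68] M [0.182 0.538 0.041] op 0.0094
```

Contact came exactly at the expected height (TCP z 0.0316, Fz +5.7). I let go.

{"fn": "servo_tool", "kwargs": {
  "travel": [
    [0,0,0.001],
    [0,0,0.001],
    [0,0,0.001],
    [0,0,0.001],
    [0,0,0.001]
  ],
  "twist": [0,0,0,0,0],
  "hand": 0.65
}}

```text
t: 18.1
eef_pos: [0.5978, -0.1957, 0.0314]
tool_rot: [0.967, -0.255, -0.0, -0.0]
wrist_force: [0.5, -0.0, 1.0]
opening: 0.0324
```

```bash
python3 st.py; python3 -c "
from h import *
p,d,m,T=cap('wrist');save('w7',p)"
```

```text
t 18.1 pos [ 0.5978 -0.1957  0.0314] yaw 330.46 F [ 0.51 -0.01  0.99] M [-0.041 -0.025  0.007] op 0.0324
```

View pics/w7.png

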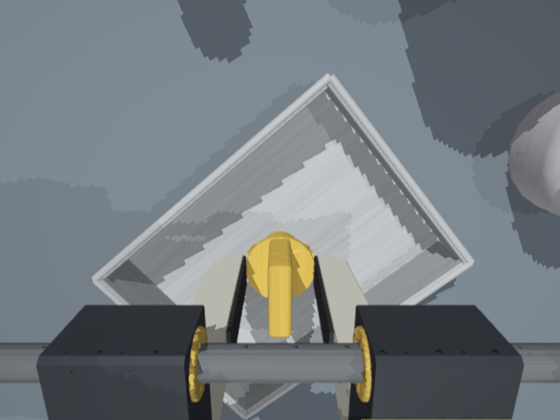

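The core stands free between the open fingers at (280,285) inside the tin. I withdraw straight up.

{"fn": "servo_tool", "kwargs": {
  "travel": [
    [0,0,0.02],
    [0,0,0.06],
    [0,0,0.12],
    [0,0,0.22],
    [0,0,0.34]
  ],
  "twist": [0,0,0,0,0]
}}

```text
t: 18.65
eef_pos: [0.5974, -0.1955, 0.1353]
tool_rot: [0.967, -0.255, -0.0, -0.0]
wrist_force: [0.5, -0.2, 0.5]
opening: 0.0325
```

{"fn": "servo_tool", "kwargs": {
  "travel": [
    [0,0,0.14],
    [-0.1,-0.1,0.28],
    [-0.15,-0.2,0.3],
    [-0.2,-0.35,0.3],
    [-0.2,-0.5,0.3]
  ],
  "twist": [0,0,0,0,0]
}}

```text
t: 19.15
eef_pos: [0.5365, -0.3471, 0.2271]
tool_rot: [0.967, -0.255, 0.002, 0.001]
wrist_force: [1.0, -0.7, -0.7]
opening: 0.0324
```

{"fn": "servo_tool", "kwargs": {
  "travel": [
    [0,0,0],
    [0,0,0],
    [0,0,0]
  ],
  "twist": [0,0,0]
}}

```text
t: 19.45
eef_pos: [0.5379, -0.345, 0.2244]
tool_rot: [0.967, -0.255, 0.0, 0.0]
wrist_force: [0.4, -0.1, -0.1]
opening: 0.0327
```

```bash
python3 st.py; python3 -c "
from h import *
p,d,m,T=cap('scene');save('s8',p)
p,d,m,T=cap('top');save('t8',p)
print(bot.landmark_of('core_foot','scene'))
print(bot.landmark_of('tin_in','scene'))"
```

```text
t 19.45 pos [ 0.5379 -0.345   0.2244] yaw 330.48 F [ 0.44 -0.08 -0.08] M [-0.053 -0.044 -0.035] op 0.0327
[{'centre': [0.5981, -0.1964, 0.0015], 'confidence': 0.77}, {'centre': [0.3928, 0.1043, 0.0002], 'confidence': 0.65}]
[{'centre': [0.6002, -0.1973, -0.0004], 'confidence': 0.8}]
```

View pics/s8.png

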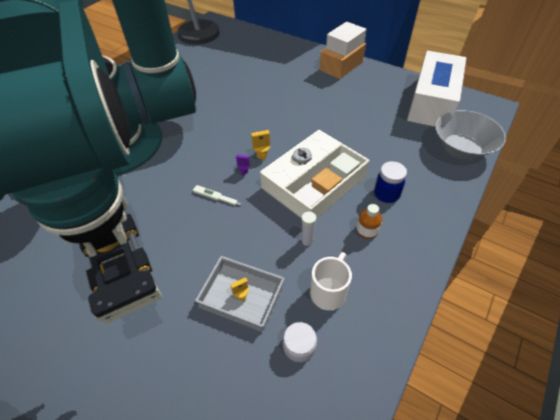

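View pics/t8.png

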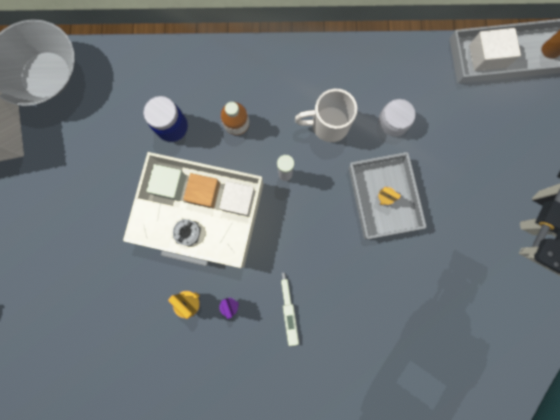

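The core stands upright in the tin at (240,289) in the scene view and (388,196) in the top view. Everything else is where it was and the arm is clear, so I hand in.

```bash
python3 -c "
from rig import bot
print(bot.finish_job())"
```

```text
the job is handed in; nothing more can be done
None
```

The brass lock core (the smaller yellow one, seated in the socket) is standing upright on the nickel tin's floor, and I handed the job in at about 19.5 s.

- **Turning:** I broke it loose anticlockwise and turned it on. The stop came about 73° (1.27 rad) from the start, felt as a moment of −0.38 N m on the wrist.
- **Lifting:** I backed off about 0.5° and then a little more, and lifted it straight out. The pull was 11 N at first, 7 N after a further slight back-off, and then fell to about the core's own weight.
- **Setting down:** The floor contact came at the height I expected, with about 6 N, before I opened the fingers.

**Last checks:** The core's foot measures (0.598, −0.196, 0.0015), within about 2 mm of the tin's centre as found by the same camera. In the last pictures the tin, the bystanders and the look-alikes look to be where they started, and the gripper is clear.

**Small disagreements:** The overhead and wrist cameras differed by about 2 mm on the socket's position. That gave a side load of up to 9 N while turning, which I corrected. I could not measure the contact force between core and drawer directly, only judge it from the wrist readings.

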